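Roll the rolling pin onto its parking strip

ROBOT

A 6-joint arm with a two-finger parallel gripper is mounted at the origin on the work surface. World frame = base frame: x ahead of the robot, y to its left, z up, the work surface at z = 0. Lengths are in mm, angles in rad, forces in N, time in s.
With the tool pointing down it reaches from about 300 to 775 mm from the base axis. Payload 14.6 kg.
Tool frame: the origin (TCP) lies at the very end of the fingers, on their centre line; the grasp point (between the pads) lies 19 mm behind it; z points along the fingers, y is the line along which they close (so a half turn about z gives the same grasp; the last joint's range is limited). The gripper opens to 94 mm and grips with 3 to 60 N. Pads are 16 mm wide; open, the fingers measure 119 mm over their backs; the gripper's body (75 mm by 177 mm) begins 78 mm behind the grasp point.
Start: joints at [-1.287, 0.3, 1.521, -0, 1.321, -0.067], TCP at [189, -516.496, 179.246] pointing down, gripper open.
Joint ranges: [-3.03, 3.03], [-0.79, 2.21], [0.23, 2.52], [-1.04, 4.18], [0, 3.07], [-2.55, 2.55]. Speed limits (rad/s): [2.22, 2.22, 2.57, 3.14, 3.14, 3.14].

INTERFACE

Orientations are given as [roll, pitch, yaw] about the fixed x, y, z axes, in that order (R = Rz(yaw) Ry(pitch) Rx(roll)).
In Python, from cell import manip, eyes, ticket gives the robot as it stands. The module is installed in compiled form; this text tells all that it offers.
- The arm moves only by the tool arm_command, never from a script. Its argument "plan" is a list of rows, each a list of 5 numbers: the opening, from -1 (shut) to 1 (fully open), then the shift along the tool's x, y, z in m, then the turn about the tool's z in rad. In form: [[jaw, dx, dy, dz, roll], ...]. A call has 1 to 20 rows; each row shifts and turns the commanded pose from where the row before left it, along the tool's axes as they then stand; what a row does not reach is not made up. A row lasts 1/8 s, in which the tool goes at most 62.5 mm and 10.7 degrees, less where a joint would pass 70% of its speed; a pose out of reach is approached as far as the arm can. A call is refused whole if a number of a shift passes 0.0625 or a number of a turn 0.188, either way. A call with a gripper value outside its range is refused whole. The fingers move at their own pace and stop on an object; "newtons" is the grip in N (left out, the last holds). Time passes only in rows, so rows that do not move let the fingers close. It gives the time, the measured TCP pose, the force, the opening and the grip force at its end, in the units of the state.
- manip.read_state(): the state, without advancing time (a new reading comes with each control period).
- eyes.camera(name): name is "side" or "top"; returns a dict with "img" (400x640x3 uint8, blue, green, red), "z_map" (400x640 float32, mm along the optical axis (not along the pixel's ray), 0 where there is no reading), "fx", "fy", "cx", "cy" (pixels), "dist" ([k1, k2, p1, p2, k3] as OpenCV has them; the pictures are not rectified), "eye" and "orientation" of the camera in the world. Camera axes: x right, y down, z forward; pixel columns grow to the right and rows downward; lengths in mm; the calibration is good to about 2 mm. A picture is of the moment at which its call begins.
- ticket.sign_off(): hands the job in; it is judged then, once.
The state is a dict: "clock": time; "joints": joint angles; "qd": joint speeds; "effort": joint torques, N m; "eef_pos": TCP position; "eef_rot": TCP orientation; "wrist_force": force on the tool from outside, world axes, zero at the start; "moment": the same for the moment, N m; "finger_gap": finger opening in mm; "finger_force": force on a finger pad.
Only numpy, scipy, OpenCV 4.12 (cv2) and the standard library are available. Lean on these libraries where they do the work, as an engineer would, in place of code of your own. Each camera call takes 0.05 s, during which the arm holds its last target. There are 200 camera calls.

TASK

Park the rolling pin for moving the cart: pushing along its top with the fingertips, roll it across the tray until it lies at rest lengthwise along the middle of the cork strip, then let go of it. Push it only from on top; do not shove it from the side or by its handles, and do not pinch or lift it. Leave the other things on the tray where they are.

Things in the scene. Friction and masses are not known exactly. Their poses are not given: they have to be found in the camera images.
- pin: Wooden rolling pin, about 400 g: barrel 60 mm diameter, 180 mm long, a fixed handle (25 mm thick, 60 mm long) at each end. Origin on its axis at mid-length, 30 mm above the tray; own x along the pin, y and z turn as it rolls. Starts about parallel to the strip, 80-170 mm to the near or far side of it. Rolls easily, with slight rolling resistance: let go at rest it stays. Friction about 0.6.
- strip: flat cork strip fixed to the tray, 60 mm wide, 320 mm long and under 1 mm thick, no obstacle to rolling. The origin is at its centre on the tray surface (z = 0); its x axis runs across its width (the way the pin is rolled), its y axis along its length.
- blender: black blender base, 170 x 180 mm and 147 mm high, standing to the robot's left; origin at the centre of its underside. Not to be moved.
- jug: upturned glass jug with a handle, 125 mm across and 170 mm high, to the robot's right; origin at the centre of its underside. Not to be moved.
- tub: plastic tub with a white lid, 118 x 158 mm and 82 mm high, to the robot's right, farther out; origin at the centre of its underside. Not to be moved.
- scraper: red scraper 250 mm long and 14 mm high, lying flat beyond the work, near the far rim of the tray; origin on the tray 100 mm from the handle's end. Not to be moved.

How it is judged (in metres and radians):
On the way:
1. the pin is turned over by rolling (more than about 57 degrees) while lying on the tray (angle between pin's own z axis and vertical above 1 rad and height (world z) of pin below 0.036 m), for 0.05 s.
At the end, for the whole second after the job is handed in: The pin lies at rest on the tray with the middle of its axis within 12 mm of the strip's middle line and within 50 mm of its centre along its length, and its axis within 0.15 rad of the strip's long direction (x of pin in the frame of strip between -0.012 and 0.012 m and y of pin in the frame of strip between -0.05 and 0.05 m and angle between the x axis of pin and the y axis of strip, either way round below 0.15 rad and height (world z) of pin between 0.027 and 0.033 m and linear speed of pin below 0.01 m/s and angular speed of pin below 0.2 rad/s); the robot touches nothing.
It fails at once if the pin is touched with the fingers reaching down beside it (grasp point under 62 mm, fingertips under about 43 mm), not on its top (height (world z) of the grasp point below 0.062 m and contact force between any of the fingers, the arm and pin above 0.5 N).
It fails at once if the pin is lifted off the tray by more than 12 mm (height (world z) of pin above 0.042 m).
It fails at once if another thing on the tray is moved by more than 20 mm (distance of any of blender, jug, tub, scraper from where it was at the start of the episode above 0.02 m).
It also fails if it takes over 72 s, if anything falls off the work surface, if the arm or the gripper's body presses on something with over 40 N, if the wrist force passes 120 N, or if a joint passes its speed limit or range.

## Working session

There is one attempt and no reset: what is moved stays moved. The work goes in short steps, Python scripts to look and compute and a tool call to move; the robot and the scene stay as the last step left them, time stands still between calls to the robot, and variables do not carry over. Pictures are saved under pics/ and viewed, at most 10 in all, crops included, and the job is handed in when it is done.

Besides the shell and the picture viewer there is one more tool, called after "Request:" in YAML: its name, and indented under it one key for each argument. arm_command: Moves the arm, as the interface text tells. Its arguments: {"type":"object","properties":{"plan":{"type":"array"},"newtons":{"type":"number"}},"required":["plan"]}

```bash
mkdir -p pics; python3 - <<'E'
from cell import manip, eyes
import cv2
for n in("top","side"):
    c=eyes.camera(n); cv2.imwrite(f"pics/{n}0.png",c["img"])
    print(n,{k:c[k] for k in c if k not in("img","z_map")})
s=manip.read_state(); print(s)
E
```

```text
top {'fx': 494.47706780672166, 'fy': 494.47706780672166, 'cx': 325.31304103939556, 'cy': 203.15978043507775, 'dist': array([-0.11944058,  0.        ,  0.        ,  0.        ,  0.        ]), 'eye': array([ 474.38638559,   25.18527357, 1531.36542662]), 'orientation': array([-3.04796802,  0.01023273, -1.5909897 ])}
side {'fx': 481.88054915937704, 'fy': 481.88054915937704, 'cx': 322.6743101970308, 'cy': 197.51282041048444, 'dist': array([-0.0481112,  0.       ,  0.       ,  0.       ,  0.       ]), 'eye': array([-670.90229142,  306.46972796, 1079.39524239]), 'orientation': array([-2.23238026, -0.01946234, -1.76873426])}
{'clock': 0.1, 'joints': array([-1.28660305e+00,  3.00392999e-01,  1.52149560e+00,  4.04706833e-05,
        1.32068991e+00, -6.65853741e-02]), 'qd': array([ 1.54704569e-03, -4.39416307e-04, -2.08451951e-03, -9.85742321e-05,
        2.02263319e-03, -1.65199180e-04]), 'effort': array([ 2.19772287e-04, -5.32644296e+01, -3.53284335e+01,  7.08144461e-02,
        2.35041976e-02, -4.07188190e-05]), 'eef_pos': array([ 188.94203066, -516.2634197 ,  178.76534104]), 'eef_rot': array([-3.14061159e+00, -1.04709845e-04,  3.50768563e-01]), 'wrist_force': array([-0.25245687,  0.35371214,  0.04728284]), 'moment': array([ 0.03645564,  0.02480339, -0.02502914]), 'finger_force': 0.0, 'finger_gap': 93.45952720284274}
```

View pics/top0.png

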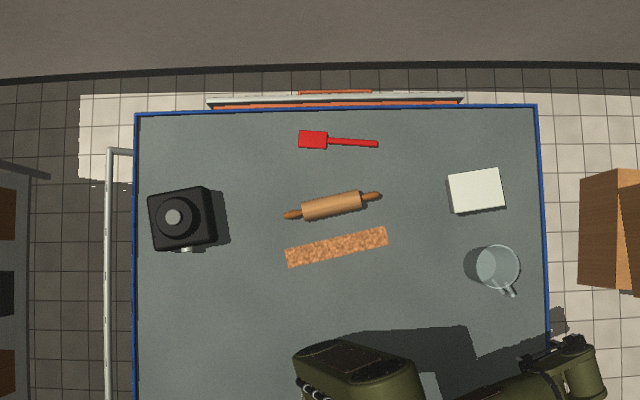

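View pics/side0.png

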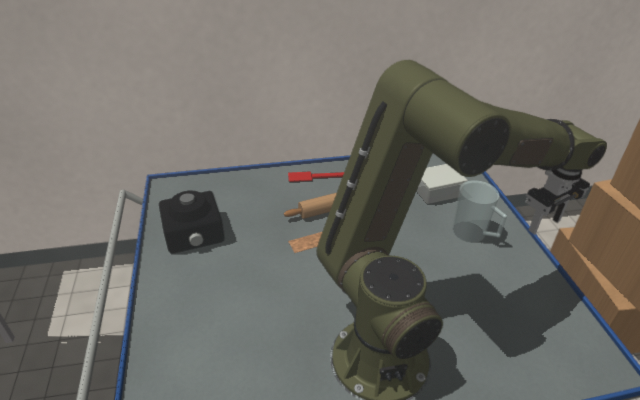

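The top view shows the pin at about (332,205), on the far side of the strip at (336,247). The red scraper is at (338,141), the tub at (476,190), the jug at (497,267) and the blender at (182,218).

```bash
cat > h.py <<'E'
import numpy as np, cv2
from scipy.spatial.transform import Rotation as R
from cell import eyes, manip
def rays(c,px,z):
    K=np.array([[c["fx"],0,c["cx"]],[0,c["fy"],c["cy"]],[0,0,1]])
    u=cv2.undistortPoints(np.float64(px).reshape(-1,1,2),K,c["dist"]).reshape(-1,2)
    d=R.from_euler("xyz",c["orientation"]).apply(np.c_[u,np.ones(len(u))])
    e=np.array(c["eye"]); return e+d*((z-e[2])/d[:,2])[:,None]
def blobs(c,roi=(270,400,155,290)):
    hsv=cv2.cvtColor(c["img"],cv2.COLOR_BGR2HSV)
    m=cv2.inRange(hsv,(3,70,60),(25,255,255)); k=np.zeros_like(m)
    k[roi[2]:roi[3],roi[0]:roi[1]]=m[roi[2]:roi[3],roi[0]:roi[1]]
    k=cv2.morphologyEx(k,cv2.MORPH_CLOSE,np.ones((3,3)))
    return sorted([x for x in cv2.findContours(k,0,2)[0] if cv2.contourArea(x)>150],key=lambda x:x[:,0,1].mean())
def rect(c,cnt,z):
    p=rays(c,cnt.reshape(-1,2),z)[:,:2].astype(np.float32)
    (x,y),s,_=r=cv2.minAreaRect(p); b=cv2.boxPoints(r)
    e=b[1]-b[0]; f=b[2]-b[1]; l=e if np.hypot(*e)>np.hypot(*f) else f
    a=np.arctan2(l[1],l[0])%np.pi
    return np.array([x,y]),s,a
E
python3 - <<'E'
from h import *
c=eyes.camera("top"); b=blobs(c); print(len(b))
for n,i,z in(("pin",0,30),("strip",-1,0)):
    print(n,rect(c,b[i],z))
    m=np.zeros((400,640),np.uint8); cv2.drawContours(m,[b[i]],-1,255,-1)
    P=c["z_map"][m>0]; v,u=np.nonzero(m)
    # height from depth
    K=np.array([[c["fx"],0,c["cx"]],[0,c["fy"],c["cy"]],[0,0,1]])
    q=cv2.undistortPoints(np.float64(np.c_[u,v]).reshape(-1,1,2),K,c["dist"]).reshape(-1,2)
    W=np.array(c["eye"])+R.from_euler("xyz",c["orientation"]).apply(np.c_[q,np.ones(len(q))]*P[:,None])
    print(np.percentile(W[:,2],[5,50,95]),W.mean(0))
E
```

```text
2
pin (array([610.27246094,  20.72996521]), (60.18996810913086, 301.3208312988281), np.float32(1.7800125))
[33.72963029 53.01992702 62.97398243] [608.23251197  20.97183906  55.11911902]
strip (array([483.35314941,   6.8837738 ]), (61.923702239990234, 322.13848876953125), np.float32(1.7830992))
[-4.3857069   1.0232092   6.92343281] [483.32342286   7.13736173   6.29876522]
```

Request:
arm_command:
  plan:
    - [1, 0, 0, 0, 0.07]
    - [1, 0, 0, 0, 0.07]
    - [1, 0.0333, -0.0273, 0, 0]
    - [1, 0.0333, -0.0273, 0, 0]
    - [1, 0.0333, -0.0273, 0, 0]
    - [1, 0.0333, -0.0273, 0, 0]
    - [1, 0.0333, -0.0273, 0, 0]
    - [1, 0.0333, -0.0273, 0, 0]
    - [1, 0.0333, -0.0273, 0, 0]
    - [1, 0.0333, -0.0273, 0, 0]
    - [1, 0.0333, -0.0273, 0, 0]
    - [1, 0.0333, -0.0273, 0, 0]
    - [1, 0.0333, -0.0273, 0, 0]
    - [1, 0.0333, -0.0273, 0, 0]
    - [1, 0.0333, -0.0273, 0, 0]
    - [1, 0.0333, -0.0273, 0, 0]
    - [1, 0.0333, -0.0273, 0, 0]
    - [1, 0.0333, -0.0273, 0, 0]
    - [1, 0, 0, 0.02, 0]
    - [1, 0, 0, 0.02, 0]

```text
clock: 2.65
eef_pos: [618.6, 22.7, 138.2]
eef_rot: [-3.141, 0.001, 0.212]
wrist_force: [-0.2, -0.2, 0.3]
finger_gap: 93.9
finger_force: 0.0
```

Request:
arm_command:
  plan:
    - [1, 0.004, 0, 0.025, 0]
    - [1, 0, 0, 0.025, 0]
    - [1, 0, 0, 0.02, 0]
    - [1, 0, 0, 0.005, 0]
    - [1, 0, 0, 0.003, 0]
    - [1, 0, 0, 0, 0]

```text
clock: 3.4
eef_pos: [622.8, 23.0, 61.9]
eef_rot: [3.141, -0.001, 0.211]
wrist_force: [0.5, 0.0, 0.3]
finger_gap: 94.1
finger_force: 0.0
```

Request:
arm_command:
  plan:
    - [1, 0, 0, 0.001, 0]
    - [1, 0, 0, 0, 0]

```text
clock: 3.65
eef_pos: [622.6, 22.9, 60.6]
eef_rot: [3.142, -0.0, 0.211]
wrist_force: [0.3, -0.2, -1.6]
finger_gap: 94.0
finger_force: 0.0
```

Request:
arm_command:
  plan:
    - [1, 0, 0, 0.001, 0]
    - [1, 0, 0, 0, 0]

```text
clock: 3.9
eef_pos: [622.5, 23.0, 59.2]
eef_rot: [-3.142, 0.0, 0.211]
wrist_force: [-0.2, -0.3, 0.2]
finger_gap: 94.0
finger_force: 0.0
```

Request:
arm_command:
  plan:
    - [1, 0, 0, 0.0007, 0]
    - [1, 0, 0, 0, 0]

```text
clock: 4.15
eef_pos: [622.5, 23.0, 58.5]
eef_rot: [-3.142, 0.0, 0.211]
wrist_force: [-0.2, 0.4, -0.0]
finger_gap: 93.9
finger_force: 0.0
```

Request:
arm_command:
  plan:
    - [1, -0.002, 0, -0.0005, 0]
    - [1, -0.002, 0, 0, 0]
    - [1, 0, 0, 0, 0]

```text
clock: 4.53
eef_pos: [618.5, 22.1, 59.1]
eef_rot: [-3.142, 0.0, 0.211]
wrist_force: [0.2, 0.4, 0.1]
finger_gap: 94.2
finger_force: 0.0
```

```bash
python3 - <<'E'
from h import *
c=eyes.camera("side"); cv2.imwrite("pics/s1.png",cv2.resize(c["img"][150:290,260:420],(800,700))[:600])
c=eyes.camera("top"); cv2.imwrite("pics/t1.png",cv2.resize(c["img"][150:290,240:400],(800,700))[:600])
E
```

```text
(no output)
```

View pics/t1.png

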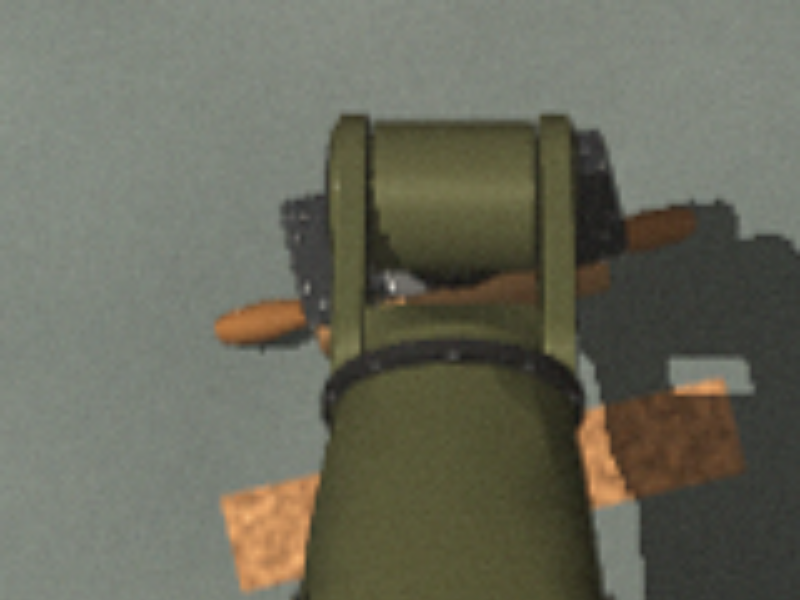

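The handles stay visible beside the gripper, at about crop (258,322) and (660,228). That lets me track the pin by its handles.

```bash
cat >> h.py <<'E'
S=np.array([483.35,6.88]); N=np.array([.9776,.2107]); L=np.array([-.2107,.9776])
def track():
    """pin axis from outer handle bits left and right of the gripper; offset along N from strip, in mm"""
    c=eyes.camera("top"); hsv=cv2.cvtColor(c["img"],cv2.COLOR_BGR2HSV)
    m=cv2.inRange(hsv,(3,70,25),(25,255,255)); v,u=np.nonzero(m[150:300,270:400])
    p=rays(c,np.c_[u+270,v+150],30)[:,:2]-S
    n,l=p@N,p@L; out=[]
    lo=n>45 if TH is None else n>TH
    n,l=n[lo],l[lo]
    for sgn in(1,-1):
        e=(l*sgn).max(); k=(l*sgn>e-45)&(l*sgn<e-5)
        out.append((e*sgn,(n[k].max()+n[k].min())/2,np.ptp(n[k])))
    t=manip.read_state()["eef_pos"]; tt=t[:2]-S
    print("handles(l,n,width)",np.round(out,1),"n",round((out[0][1]+out[1][1])/2,1),"l",round((out[0][0]+out[1][0])/2,1),"tcp n,l,z",np.round([tt@N,tt@L,t[2]],1))
TH=None
E
python3 -c "from h import *;track()"
```

```text
handles(l,n,width) [[ 137.5  127.    23.8]
 [-162.4  126.8   23. ]] n 126.9 l -12.4 tcp n,l,z [135.5 -13.6  59.1]
```

Request:
arm_command:
  plan:
    - [1, -0.002, 0, 0, 0]
    - [1, -0.002, 0, 0, 0]
    - [1, 0, 0, 0, 0]

```text
clock: 5.05
eef_pos: [614.6, 21.3, 59.1]
eef_rot: [-3.142, 0.0, 0.211]
wrist_force: [0.2, 0.4, 0.7]
finger_gap: 93.7
finger_force: 0.0
```

Request:
arm_command:
  plan:
    - [1, -0.002, 0, 0, 0]
    - [1, -0.002, 0, 0, 0]
    - [1, 0, 0, 0, 0]

```text
clock: 5.42
eef_pos: [610.7, 20.4, 59.1]
eef_rot: [3.142, 0.0, 0.211]
wrist_force: [-0.3, -1.5, -0.3]
finger_gap: 93.8
finger_force: 0.0
```

```bash
python3 -c "from h import *;track()"
```

```text
handles(l,n,width) [[ 137.5  127.4   23.1]
 [-161.6  127.5   23. ]] n 127.4 l -12.1 tcp n,l,z [127.4 -13.6  59.1]
```

Request:
arm_command:
  plan:
    - [1, 0.001, 0, 0.001, 0]
    - [1, 0, 0, 0, 0]

```text
clock: 5.72
eef_pos: [611.8, 20.7, 57.9]
eef_rot: [-3.142, 0.0, 0.211]
wrist_force: [-0.3, 0.5, -0.1]
finger_gap: 94.0
finger_force: 0.0
```

Request:
arm_command:
  plan:
    - [1, 0, 0, 0.001, 0]
    - [1, 0, 0, 0, 0]

```text
clock: 5.98
eef_pos: [611.7, 20.7, 56.9]
eef_rot: [-3.142, 0.0, 0.211]
wrist_force: [0.1, 0.8, -0.3]
finger_gap: 93.7
finger_force: 0.0
```

Request:
arm_command:
  plan:
    - [1, 0, 0, 0.001, 0]
    - [1, 0, 0, 0, 0]

```text
clock: 6.22
eef_pos: [611.7, 20.7, 56.0]
eef_rot: [-3.142, 0.0, 0.211]
wrist_force: [0.5, -0.3, 0.3]
finger_gap: 93.8
finger_force: 0.0
```

Request:
arm_command:
  plan:
    - [1, 0, 0, 0.001, 0]
    - [1, 0, 0, 0.001, 0]
    - [1, 0, 0, 0, 0]

```text
clock: 6.6
eef_pos: [611.7, 20.6, 53.9]
eef_rot: [-3.142, 0.0, 0.211]
wrist_force: [0.3, 0.2, -0.2]
finger_gap: 94.1
finger_force: 0.0
```

View pics/s1.png

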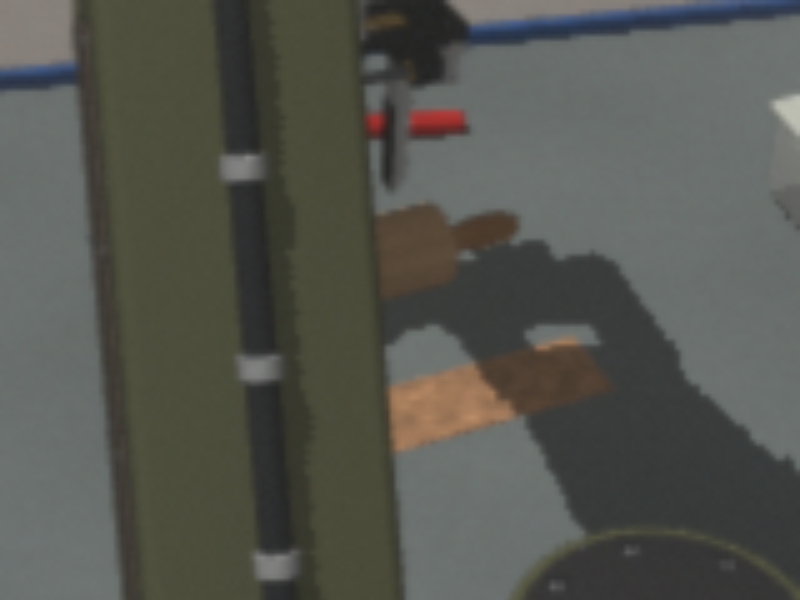

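The side crop has the open fingertip ending at about crop (390,188), clearly above the barrel top at y≈212. So the open fingers sit shorter than the TCP. I'll rise, narrow the jaw along the pin axis and feel downwards again.

Request:
arm_command:
  plan:
    - [1, 0, 0, -0.008, 0]
    - [1, 0, 0, -0.006, 0]
    - [-0.3, 0, 0, 0, 0]
    - [-0.3, 0, 0, 0, 0]
    - [-0.3, 0, 0, 0, 0]
    - [-0.3, 0, 0, 0, 0]
    - [-0.3, 0, 0, 0, 0]
    - [-0.3, 0, 0, 0, 0]

```text
clock: 7.6
eef_pos: [611.8, 20.7, 68.0]
eef_rot: [-3.142, 0.0, 0.211]
wrist_force: [1.1, -0.2, -0.6]
finger_gap: 37.6
finger_force: 0.0
```

Request:
arm_command:
  plan:
    - [-0.3, 0, 0, 0.003, 0]
    - [-0.3, 0, 0, 0.002, 0]
    - [-0.3, 0, 0, 0.001, 0]
    - [-0.3, 0, 0, 0, 0]

```text
clock: 8.1
eef_pos: [611.7, 20.7, 61.9]
eef_rot: [-3.142, 0.0, 0.211]
wrist_force: [-0.4, -0.5, 0.5]
finger_gap: 33.3
finger_force: 0.0
```

Request:
arm_command:
  plan:
    - [-0.3, 0, 0, 0.001, 0]
    - [-0.3, 0, 0, 0, 0]

```text
clock: 8.35
eef_pos: [611.7, 20.6, 61.0]
eef_rot: [-3.142, 0.0, 0.211]
wrist_force: [0.2, 0.1, 0.4]
finger_gap: 32.7
finger_force: 0.0
```

Request:
arm_command:
  plan:
    - [-0.3, 0, 0, 0.001, 0]
    - [-0.3, 0, 0, 0, 0]

```text
clock: 8.6
eef_pos: [611.7, 20.6, 60.0]
eef_rot: [-3.142, 0.0, 0.211]
wrist_force: [1.2, 0.2, 0.3]
finger_gap: 32.9
finger_force: 0.0
```

Request:
arm_command:
  plan:
    - [-0.3, 0, 0, 0.001, 0]
    - [-0.3, 0, 0, 0, 0]

```text
clock: 8.85
eef_pos: [611.7, 20.6, 58.9]
eef_rot: [-3.142, 0.0, 0.211]
wrist_force: [0.6, -0.1, -0.5]
finger_gap: 33.0
finger_force: 0.0
```

Request:
arm_command:
  plan:
    - [-0.3, 0, 0, 0.001, 0]
    - [-0.3, 0, 0, 0, 0]

```text
clock: 9.1
eef_pos: [611.7, 20.7, 58.0]
eef_rot: [-3.142, 0.0, 0.211]
wrist_force: [-0.3, 0.5, 0.4]
finger_gap: 33.0
finger_force: 0.0
```

Request:
arm_command:
  plan:
    - [-0.3, 0, 0, 0.001, 0]
    - [-0.3, 0, 0, 0, 0]

```text
clock: 9.35
eef_pos: [611.7, 20.6, 57.0]
eef_rot: [-3.142, 0.0, 0.211]
wrist_force: [-0.5, -0.7, 0.9]
finger_gap: 32.6
finger_force: 0.0
```

Request:
arm_command:
  plan:
    - [-0.3, 0, 0, 0.001, 0]
    - [-0.3, 0, 0, 0, 0]

```text
clock: 9.6
eef_pos: [611.7, 20.7, 56.0]
eef_rot: [-3.142, 0.0, 0.211]
wrist_force: [-0.2, 0.0, -0.3]
finger_gap: 32.9
finger_force: 0.0
```

Request:
arm_command:
  plan:
    - [-0.3, 0, 0, 0.001, 0]
    - [-0.3, 0, 0, 0, 0]

```text
clock: 9.85
eef_pos: [611.7, 20.6, 55.0]
eef_rot: [-3.142, 0.0, 0.211]
wrist_force: [1.2, 0.1, 0.3]
finger_gap: 32.8
finger_force: 0.0
```

Request:
arm_command:
  plan:
    - [-0.3, 0, 0, 0.001, 0]
    - [-0.3, 0, 0, 0, 0]

```text
clock: 10.1
eef_pos: [611.7, 20.7, 53.9]
eef_rot: [-3.142, 0.0, 0.211]
wrist_force: [0.7, -0.5, -0.0]
finger_gap: 32.8
finger_force: 0.0
```

Request:
arm_command:
  plan:
    - [-0.3, 0, 0, 0.001, 0]
    - [-0.3, 0, 0, 0, 0]

```text
clock: 10.35
eef_pos: [611.7, 20.7, 52.9]
eef_rot: [-3.142, 0.0, 0.211]
wrist_force: [0.6, -0.1, 0.5]
finger_gap: 33.0
finger_force: 0.0
```

```bash
python3 -c "
from h import *;track()
c=eyes.camera('side'); cv2.imwrite('pics/s2.png',cv2.resize(c['img'][150:250,330:430],(600,600)))"
```

```text
handles(l,n,width) [[ 137.5  127.4   23.1]
 [-161.6  127.5   23. ]] n 127.4 l -12.1 tcp n,l,z [128.4 -13.6  53. ]
```

View pics/s2.png

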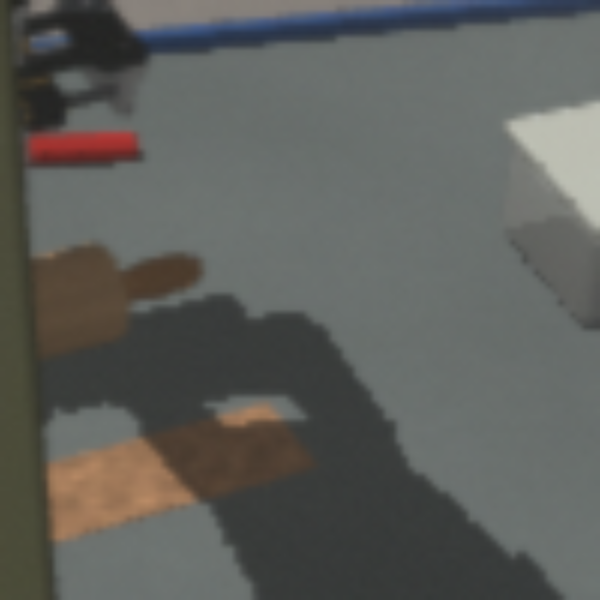

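The fingers are hidden behind the arm here. The pin hasn't moved (n=127.4), so I'll keep feeling down in small steps, staying above the 43 mm limit.

Request:
arm_command:
  plan:
    - [-0.3, 0, 0, 0.001, 0]
    - [-0.3, 0, 0, 0, 0]

```text
clock: 10.7
eef_pos: [611.7, 20.7, 51.9]
eef_rot: [-3.142, 0.0, 0.211]
wrist_force: [0.6, -0.1, -0.5]
finger_gap: 32.9
finger_force: 0.0
```

Request:
arm_command:
  plan:
    - [-0.3, 0, 0, 0.001, 0]
    - [-0.3, 0, 0, 0, 0]

```text
clock: 10.95
eef_pos: [611.7, 20.6, 50.9]
eef_rot: [-3.142, 0.0, 0.211]
wrist_force: [-0.3, 0.6, 0.5]
finger_gap: 32.9
finger_force: 0.0
```

Request:
arm_command:
  plan:
    - [-0.3, 0, 0, 0.001, 0]
    - [-0.3, 0, 0, 0, 0]

```text
clock: 11.2
eef_pos: [611.7, 20.7, 50.0]
eef_rot: [-3.142, 0.0, 0.211]
wrist_force: [-0.8, -0.1, -0.6]
finger_gap: 32.9
finger_force: 0.0
```

Request:
arm_command:
  plan:
    - [-0.3, 0, 0, 0.001, 0]
    - [-0.3, 0, 0, 0, 0]

```text
clock: 11.45
eef_pos: [611.7, 20.6, 49.0]
eef_rot: [-3.142, 0.0, 0.211]
wrist_force: [0.1, -0.3, 0.4]
finger_gap: 32.9
finger_force: 0.0
```

Request:
arm_command:
  plan:
    - [1, 0, 0, -0.03, 0]
    - [1, 0, 0, -0.03, 0]
    - [1, 0, 0, 0, 0]
    - [1, 0, 0, 0, 0]
    - [1, 0, 0, 0, 0]
    - [1, 0, 0, 0, 0]
    - [1, 0, 0, 0, 0]
    - [1, 0, 0, 0, 0]

```text
clock: 12.45
eef_pos: [611.7, 20.7, 108.9]
eef_rot: [-3.142, 0.0, 0.211]
wrist_force: [-0.3, 0.3, -0.1]
finger_gap: 94.1
finger_force: 0.0
```

```bash
cat > f.py <<'E'
from h import *
c=eyes.camera("side"); s=manip.read_state(); t=s["eef_pos"]; print(t,s["eef_rot"],s["finger_gap"])
v,u=np.mgrid[100:300,300:460]; u=u.ravel();v=v.ravel(); d=c["z_map"][v,u]
K=np.array([[c["fx"],0,c["cx"]],[0,c["fy"],c["cy"]],[0,0,1]])
q=cv2.undistortPoints(np.float64(np.c_[u,v]).reshape(-1,1,2),K,c["dist"]).reshape(-1,2)
W=np.array(c["eye"])+R.from_euler("xyz",c["orientation"]).apply(np.c_[q,np.ones(len(q))]*d[:,None])
T=R.from_euler("xyz",s["eef_rot"]).inv().apply(W-t)
k=(d>0)&(abs(T[:,0])<60)&(abs(T[:,1])<110)&(T[:,2]>-60)&(T[:,2]<30)&(W[:,2]>75)
o=np.argsort(-T[k][:,2])[:40]
print(np.round(np.c_[u[k],v[k],T[k],W[k][:,2]][o],0).astype(int))
cv2.imwrite("pics/s3.png",cv2.resize(c["img"][120:220,320:420],(600,600),interpolation=cv2.INTER_NEAREST))
E
python3 f.py
```

```text
[611.73631661  20.66305343 108.97005736] [-3.14153815e+00  1.02590196e-04  2.10768839e-01] 93.71695085020723
[[338 176   4  48 -24 133]
 [337 175   8  46 -25 134]
 [339 177  -8  46 -28 137]
 [340 177 -10  49 -29 138]
 [337 174   6  45 -32 141]
 [338 175  -2  45 -32 141]
 [339 176  -9  45 -33 142]
 [338 174   2  47 -33 142]
 [340 175  -7  50 -35 144]
 [340 176 -14  47 -36 145]
 [337 173   6  45 -36 145]
 [339 175  -8  45 -36 145]
 [341 175 -11  52 -37 146]
 [342 174  -8  57 -37 146]
 [341 174  -8  53 -39 148]
 [338 172   6  48 -39 148]
 [340 174  -8  49 -39 148]
 [337 172   5  44 -40 149]
 [342 173  -7  57 -40 149]
 [338 173  -2  45 -41 150]
 [341 173  -6  54 -41 150]
 [340 173  -6  50 -42 151]
 [339 174 -12  43 -44 153]
 [337 170  11  47 -44 153]
 [338 171   4  47 -44 153]
 [339 173  -9  45 -45 154]
 [342 172  -8  56 -46 155]
 [337 171   4  43 -46 155]
 [339 172  -6  46 -47 156]
 [340 172  -8  49 -48 157]
 [338 170   5  47 -48 157]
 [339 171  -2  48 -48 157]
 [341 172 -12  51 -50 159]
 [340 171  -6  50 -50 159]
 [338 169   6  48 -52 161]
 [341 171 -10  51 -53 162]
 [342 171 -13  54 -54 163]
 [342 170  -9  55 -55 164]
 [339 170  -7  45 -56 165]
 [341 170 -11  51 -57 166]]
```

View pics/s3.png

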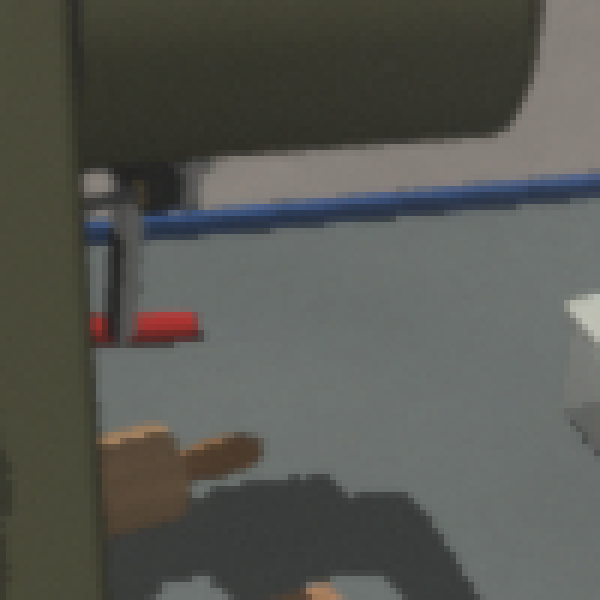

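The crop shows the open fingertip bottom at about crop (121,342), which is full-frame (340,177). It looks higher than the reported TCP says. I'll check that against known heights (tub lid 82, pin top 60) before relying on it.

```bash
cat > g.py <<'E'
from h import *
s=manip.read_state(); t=s["eef_pos"]; RT=R.from_euler("xyz",s["eef_rot"])
c=eyes.camera("side")
K=np.array([[c["fx"],0,c["cx"]],[0,c["fy"],c["cy"]],[0,0,1]])
def pts(u,v,d):
    q=cv2.undistortPoints(np.float64(np.c_[u,v]).reshape(-1,1,2),K,c["dist"]).reshape(-1,2)
    return np.array(c["eye"])+R.from_euler("xyz",c["orientation"]).apply(np.c_[q,np.ones(len(q))]*np.float64(d)[:,None])
def box(u0,u1,v0,v1):
    v,u=np.mgrid[v0:v1,u0:u1]; u=u.ravel();v=v.ravel(); return pts(u,v,c["z_map"][v,u])
print("tub lid z",np.median(box(428,438,172,178)[:,2]),"tray z",np.median(box(380,400,190,198)[:,2]))
b=box(339,350,188,215); print("barrel z pct",np.percentile(b[:,2],[50,80,95]))
# ray through fingertip bottom meeting tool plane x=x0
for px in((338.5,177),(341.5,177)):
    p=pts([px[0]],[px[1]],[1000.])[0]; e=RT.inv().apply(np.array(c["eye"])-t); f=RT.inv().apply(p-t)
    for x0 in(-8,0,8): print(px,x0,np.round(e+(f-e)*(x0-e[0])/(f[0]-e[0]),1))
E
python3 g.py
```

```text
tub lid z 82.4452972144224 tray z 0.4325821956241498
barrel z pct [31.38214919 54.62161645 60.74605161]
(338.5, 177) -8 [ -8.   44.2 -28.3]
(338.5, 177) 0 [  0.   48.1 -22. ]
(338.5, 177) 8 [  8.   52.1 -15.6]
(341.5, 177) -8 [ -8.   55.5 -25.3]
(341.5, 177) 0 [  0.   59.5 -19. ]
(341.5, 177) 8 [  8.   63.6 -12.6]
```

The cameras read the known heights correctly, so the open fingers really do end 20-25 mm above the reported TCP. With the fingers shut, the tips should reach the TCP, so I'll shut them and feel down.

Request:
arm_command:
  plan:
    - [-1, 0, 0, 0.02, 0]
    - [-1, 0, 0, 0.01, 0]
    - [-1, 0, 0, 0, 0]
    - [-1, 0, 0, 0, 0]
    - [-1, 0, 0, 0, 0]
    - [-1, 0, 0, 0, 0]
    - [-1, 0, 0, 0, 0]
    - [-1, 0, 0, 0.01, 0]
    - [-1, 0, 0, 0.004, 0]
    - [-1, 0, 0, 0.002, 0]
    - [-1, 0, 0, 0.001, 0]
    - [-1, 0, 0, 0, 0]

```text
clock: 14.05
eef_pos: [611.8, 20.6, 62.1]
eef_rot: [3.142, -0.0, 0.211]
wrist_force: [0.6, 0.4, 0.6]
finger_gap: 0.7
finger_force: 0.0
```

Request:
arm_command:
  plan:
    - [-1, 0, 0, 0.001, 0]
    - [-1, 0, 0, 0.001, 0]
    - [-1, 0, 0, 0, 0]

```text
clock: 14.42
eef_pos: [611.7, 20.7, 60.0]
eef_rot: [-3.142, 0.0, 0.211]
wrist_force: [-0.3, -0.1, 0.6]
finger_gap: 0.4
finger_force: 0.0
```

Request:
arm_command:
  plan:
    - [-1, 0, 0, 0.001, 0]
    - [-1, 0, 0, 0, 0]

```text
clock: 14.68
eef_pos: [611.7, 20.7, 59.0]
eef_rot: [-3.142, 0.0, 0.211]
wrist_force: [-0.4, 0.4, -0.3]
finger_gap: 0.6
finger_force: 0.0
```

Request:
arm_command:
  plan:
    - [-1, 0, 0, 0.001, 0]
    - [-1, 0, 0, 0, 0]

```text
clock: 14.92
eef_pos: [611.7, 20.7, 57.9]
eef_rot: [-3.142, 0.0, 0.211]
wrist_force: [0.9, -0.4, 0.2]
finger_gap: 0.3
finger_force: 0.0
```

Request:
arm_command:
  plan:
    - [-1, 0, 0, 0.001, 0]
    - [-1, 0, 0, 0, 0]

```text
clock: 15.18
eef_pos: [611.7, 20.7, 57.0]
eef_rot: [-3.142, 0.0, 0.211]
wrist_force: [-0.8, -0.7, 0.5]
finger_gap: 0.6
finger_force: 0.0
```

Request:
arm_command:
  plan:
    - [-1, 0, 0, 0.002, 0]
    - [-1, 0, 0, 0.002, 0]
    - [-1, 0, 0, 0, 0]

```text
clock: 15.55
eef_pos: [611.6, 20.6, 52.8]
eef_rot: [-3.141, 0.0, 0.211]
wrist_force: [-0.4, -0.6, -0.4]
finger_gap: 0.5
finger_force: 0.0
```

Request:
arm_command:
  plan:
    - [-1, 0, 0, 0.001, 0]
    - [-1, 0, 0, 0.001, 0]
    - [-1, 0, 0, 0, 0]

```text
clock: 15.92
eef_pos: [611.7, 20.6, 50.9]
eef_rot: [-3.142, 0.0, 0.211]
wrist_force: [0.5, 0.8, 0.5]
finger_gap: 0.2
finger_force: 0.0
```

Request:
arm_command:
  plan:
    - [-1, 0, 0, 0.001, 0]
    - [-1, 0, 0, 0.001, 0]
    - [-1, 0, 0, 0, 0]

```text
clock: 16.3
eef_pos: [611.7, 20.6, 49.0]
eef_rot: [-3.142, 0.0, 0.211]
wrist_force: [0.5, -0.1, -1.2]
finger_gap: 0.4
finger_force: 0.0
```

```bash
python3 -c "
from h import *;track()
c=eyes.camera('top'); cv2.imwrite('pics/t4.png',cv2.resize(c['img'][160:240,280:390],(770,560)))"
```

```text
handles(l,n,width) [[ 137.5  127.    23.8]
 [-161.6  127.4   23.2]] n 127.2 l -12.1 tcp n,l,z [128.4 -13.6  49. ]
```

View pics/t4.png

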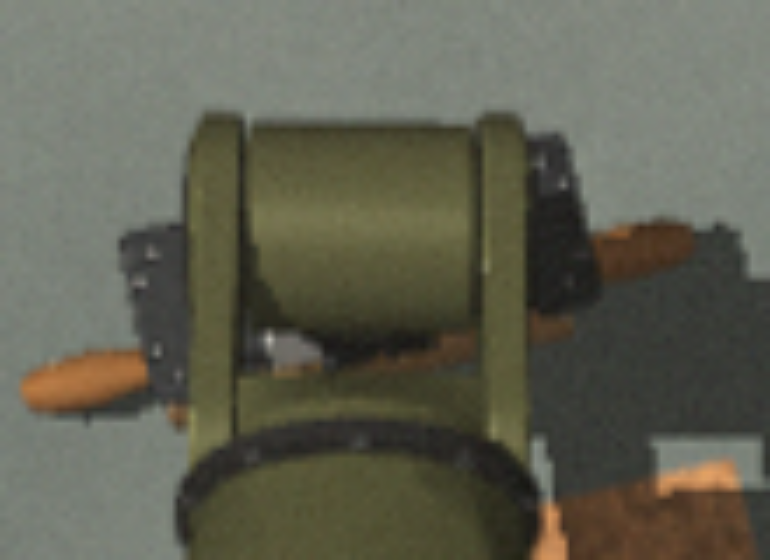

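The top crop shows the gripper body centred over the pin, with handle ends at crop (85,380) and (640,250). The pin hasn't moved. To find out whether the TCP reading is biased, I'll check where the gripper body starts; by the spec that is tool z = -97.

```bash
python3 - <<'E'
from h import *
s=manip.read_state(); t=s["eef_pos"]; RT=R.from_euler("xyz",s["eef_rot"])
for cam in("side","top"):
    c=eyes.camera(cam); v,u=np.mgrid[0:400,250:480]; u=u.ravel();v=v.ravel(); d=c["z_map"][v,u]
    K=np.array([[c["fx"],0,c["cx"]],[0,c["fy"],c["cy"]],[0,0,1]])
    q=cv2.undistortPoints(np.float64(np.c_[u,v]).reshape(-1,1,2),K,c["dist"]).reshape(-1,2)
    W=np.array(c["eye"])+R.from_euler("xyz",c["orientation"]).apply(np.c_[q,np.ones(len(q))]*d[:,None])
    T=RT.inv().apply(W-t)
    for lo,hi in((20,40),(40,60),(60,75),(75,95),(-75,-60),(-95,-75)):
        k=(d>0)&(abs(T[:,0])<45)&(T[:,1]>lo)&(T[:,1]<hi)&(T[:,2]>-260)&(W[:,2]>85)
        if k.sum(): print(cam,lo,hi,k.sum(),"tool z pct(5,50,95,max)",np.round(np.percentile(T[k][:,2],[5,50,95,100])),"x",np.round(np.percentile(T[k][:,0],[5,95])))
E
```

```text
side 20 40 49 tool z pct(5,50,95,max) [-198. -160. -137. -130.] x [-30.  17.]
side 40 60 76 tool z pct(5,50,95,max) [-169. -161. -138. -133.] x [-27.  23.]
side 60 75 106 tool z pct(5,50,95,max) [-168. -164. -128. -126.] x [-34.  28.]
side 75 95 51 tool z pct(5,50,95,max) [-170. -166. -138. -128.] x [-36.  26.]
top 20 40 3 tool z pct(5,50,95,max) [-146. -146. -141. -141.] x [-34. -31.]
top 60 75 56 tool z pct(5,50,95,max) [-171. -167. -158. -135.] x [-34.   5.]
top 75 95 128 tool z pct(5,50,95,max) [-171. -166. -161. -137.] x [-32.  30.]
top -75 -60 60 tool z pct(5,50,95,max) [-171. -166. -162. -160.] x [-19.  31.]
top -95 -75 129 tool z pct(5,50,95,max) [-171. -167. -161. -128.] x [-32.  30.]
```

The body starts about 126-130 mm behind the reported TCP instead of 97, and the fingers show the same shift. So the reading is 20-25 mm too low, and the fingertips are really near 70 mm now. Contact with the pin top should come at a reading of about 36-40. I'll feel for it by force with the jaws apart along the pin.

Request:
arm_command:
  plan:
    - [0.3, 0.006, 0, 0, 0]
    - [0.3, 0, 0, 0, 0]
    - [0.3, 0, 0, 0, 0]
    - [0.3, 0, 0, 0, 0]
    - [0.3, 0, 0, 0.002, 0]
    - [0.3, 0, 0, 0.002, 0]
    - [0.3, 0, 0, 0.001, 0]
    - [0.3, 0, 0, 0, 0]

```text
clock: 17.5
eef_pos: [617.6, 21.9, 43.9]
eef_rot: [-3.142, 0.0, 0.211]
wrist_force: [0.0, -0.7, 0.2]
finger_gap: 61.1
finger_force: 0.0
```

Request:
arm_command:
  plan:
    - [0.3, 0, 0, 0.001, 0]
    - [0.3, 0, 0, 0.001, 0]
    - [0.3, 0, 0, 0, 0]

```text
clock: 17.88
eef_pos: [617.6, 21.9, 41.9]
eef_rot: [-3.142, 0.0, 0.211]
wrist_force: [-1.1, -0.4, -0.2]
finger_gap: 60.9
finger_force: 0.0
```

Request:
arm_command:
  plan:
    - [0.3, 0, 0, 0.001, 0]
    - [0.3, 0, 0, 0, 0]

```text
clock: 18.12
eef_pos: [617.6, 21.9, 41.0]
eef_rot: [-3.142, 0.0, 0.211]
wrist_force: [-1.1, 1.0, 0.2]
finger_gap: 61.5
finger_force: 0.0
```

Request:
arm_command:
  plan:
    - [0.3, 0, 0, 0.001, 0]
    - [0.3, 0, 0, 0, 0]

```text
clock: 18.38
eef_pos: [617.6, 21.9, 40.0]
eef_rot: [-3.142, 0.0, 0.211]
wrist_force: [0.8, -0.6, -1.0]
finger_gap: 61.6
finger_force: 0.0
```

Request:
arm_command:
  plan:
    - [0.3, 0, 0, 0.001, 0]
    - [0.3, 0, 0, 0, 0]

```text
clock: 18.62
eef_pos: [617.6, 21.9, 38.9]
eef_rot: [-3.142, 0.0, 0.211]
wrist_force: [-0.6, 0.1, -0.3]
finger_gap: 61.1
finger_force: 0.0
```

Request:
arm_command:
  plan:
    - [0.3, 0, 0, 0.001, 0]
    - [0.3, 0, 0, 0, 0]

```text
clock: 18.88
eef_pos: [617.6, 21.9, 38.0]
eef_rot: [-3.142, 0.0, 0.211]
wrist_force: [-0.2, 0.3, -0.3]
finger_gap: 61.1
finger_force: 0.0
```

Request:
arm_command:
  plan:
    - [0.3, 0, 0, 0.001, 0]
    - [0.3, 0, 0, 0, 0]

```text
clock: 19.12
eef_pos: [617.6, 21.9, 36.9]
eef_rot: [-3.142, 0.0, 0.211]
wrist_force: [0.1, -0.3, 0.5]
finger_gap: 61.0
finger_force: 0.0
```

Request:
arm_command:
  plan:
    - [0.3, 0, 0, 0.001, 0]
    - [0.3, 0, 0, 0, 0]

```text
clock: 19.38
eef_pos: [617.6, 21.9, 36.0]
eef_rot: [-3.142, 0.0, 0.211]
wrist_force: [0.5, 0.6, 0.2]
finger_gap: 61.2
finger_force: 0.0
```

```bash
python3 -c "from h import *;track()"
```

```text
handles(l,n,width) [[ 136.8  127.4   23.1]
 [-162.4  127.4   23.2]] n 127.4 l -12.8 tcp n,l,z [134.4 -13.6  36. ]
```

Request:
arm_command:
  plan:
    - [0.3, 0, 0, 0.001, 0]
    - [0.3, 0, 0, 0, 0]

```text
clock: 19.68
eef_pos: [617.6, 21.9, 34.9]
eef_rot: [-3.142, 0.0, 0.211]
wrist_force: [0.0, -0.3, 0.5]
finger_gap: 61.2
finger_force: 0.0
```

Request:
arm_command:
  plan:
    - [0.3, 0, 0, 0.001, 0]
    - [0.3, 0, 0, 0, 0]

```text
clock: 19.92
eef_pos: [617.7, 21.9, 34.1]
eef_rot: [3.142, -0.0, 0.211]
wrist_force: [0.4, 0.1, 0.1]
finger_gap: 61.2
finger_force: 0.2
```

Request:
arm_command:
  plan:
    - [0.3, 0, 0, 0.001, 0]
    - [0.3, 0, 0, 0, 0]

```text
clock: 20.18
eef_pos: [618.3, 22.0, 33.9]
eef_rot: [3.141, -0.002, 0.211]
wrist_force: [0.3, -0.1, 5.4]
finger_gap: 61.4
finger_force: 3.1
```

Request:
arm_command:
  plan:
    - [0.3, 0, 0, 0.0005, 0]
    - [0.3, 0, 0, 0, 0]

```text
clock: 20.42
eef_pos: [618.6, 22.0, 33.8]
eef_rot: [3.141, -0.003, 0.211]
wrist_force: [-0.4, 2.3, 10.4]
finger_gap: 61.3
finger_force: 4.5
```

Contact is found at a reading of 34.1, which is 60 mm true, with a gentle spring-like press. First rolling stroke now.

Request:
arm_command:
  plan:
    - [0.3, -0.002, 0, 0, 0]
    - [0.3, -0.004, 0, 0, 0]
    - [0.3, -0.004, 0, 0, 0]
    - [0.3, -0.004, 0, 0, 0]
    - [0.3, -0.004, 0, 0, 0]
    - [0.3, -0.004, 0, 0, 0]
    - [0.3, -0.003, 0, 0, 0]
    - [0.3, -0.002, 0, 0, 0]
    - [0.3, 0, 0, 0, 0]

```text
clock: 21.55
eef_pos: [592.1, 16.4, 33.8]
eef_rot: [3.141, -0.003, 0.211]
wrist_force: [0.0, 0.6, 9.8]
finger_gap: 61.1
finger_force: 4.7
```

```bash
python3 -c "from h import *;track()"
```

```text
handles(l,n,width) [[ 137.2  114.4   23.8]
 [-163.9  114.4   23.8]] n 114.4 l -13.3 tcp n,l,z [108.4 -13.6  33.9]
```

Request:
arm_command:
  plan:
    - [0.3, -0.003, 0, 0, 0]
    - [0.3, -0.003, 0, 0, 0]
    - [0.3, -0.002, 0, 0, 0]
    - [0.3, 0, 0, 0, 0]

```text
clock: 22.1
eef_pos: [584.1, 14.7, 33.7]
eef_rot: [3.141, -0.002, 0.211]
wrist_force: [-0.5, 0.7, 9.4]
finger_gap: 61.5
finger_force: 4.2
```

```bash
python3 -c "from h import *;track()"
```

```text
handles(l,n,width) [[ 137.2  110.    23.6]
 [-163.1  110.    23.8]] n 110.0 l -13.0 tcp n,l,z [100.2 -13.6  33.7]
```

The 2:1 rolling holds and the yaw stays straight. Next is a full cycle: finish this stroke, lift, step back, lower, stroke again.

Request:
arm_command:
  plan:
    - [0.3, -0.004, 0, 0, 0]
    - [0.3, -0.003, 0, 0, 0]
    - [0.3, 0, 0, 0, 0]
    - [0.3, 0, 0, -0.002, 0]
    - [0.3, 0, 0, -0.005, 0]
    - [0.3, 0.013, 0, 0, 0]
    - [0.3, 0.013, 0, 0, 0]
    - [0.3, 0, 0, 0.004, 0]
    - [0.3, 0, 0, 0.003, 0]
    - [0.3, 0, 0, 0, 0]
    - [0.3, -0.003, 0, 0, 0]
    - [0.3, -0.006, 0, 0, 0]
    - [0.3, -0.006, 0, 0, 0]
    - [0.3, -0.006, 0, 0, 0]
    - [0.3, -0.006, 0, 0, 0]
    - [0.3, -0.006, 0, 0, 0]
    - [0.3, -0.006, 0, 0, 0]
    - [0.3, -0.005, 0, 0, 0]
    - [0.3, -0.003, 0, 0, 0]
    - [0.3, 0, 0, 0, 0]

```text
clock: 24.65
eef_pos: [556.1, 8.7, 33.4]
eef_rot: [3.141, -0.002, 0.211]
wrist_force: [-1.1, 1.3, 8.5]
finger_gap: 61.0
finger_force: 4.3
```

```bash
python3 -c "from h import *;track()"
```

```text
handles(l,n,width) [[ 137.4   83.    24.4]
 [-163.2   82.9   23. ]] n 83.0 l -12.9 tcp n,l,z [ 71.5 -13.5  33.5]
```

Request:
arm_command:
  plan:
    - [0.3, 0, 0, -0.002, 0]
    - [0.3, 0, 0, -0.005, 0]
    - [0.3, 0.013, 0, 0, 0]
    - [0.3, 0.012, 0, 0, 0]
    - [0.3, 0, 0, 0.004, 0]
    - [0.3, 0, 0, 0.003, 0]
    - [0.3, 0, 0, 0, 0]
    - [0.3, -0.003, 0, 0, 0]
    - [0.3, -0.006, 0, 0, 0]
    - [0.3, -0.006, 0, 0, 0]
    - [0.3, -0.006, 0, 0, 0]
    - [0.3, -0.006, 0, 0, 0]
    - [0.3, -0.006, 0, 0, 0]
    - [0.3, -0.006, 0, 0, 0]
    - [0.3, -0.006, 0, 0, 0]
    - [0.3, -0.003, 0, 0, 0]
    - [0.3, -0.002, 0, 0, 0]
    - [0.3, 0, 0, 0, 0]

```text
clock: 26.95
eef_pos: [531.9, 3.6, 33.4]
eef_rot: [3.141, -0.002, 0.211]
wrist_force: [-0.4, 1.2, 9.4]
finger_gap: 61.2
finger_force: 5.1
```

```bash
cat >> h.py <<'E'
def track():
    """pin axis from handle pixels standing 14-48 mm above the tray (depth + colour), beyond the gripper's ends"""
    c=eyes.camera("top"); hsv=cv2.cvtColor(c["img"],cv2.COLOR_BGR2HSV)
    v,u=np.nonzero(cv2.inRange(hsv,(3,70,25),(25,255,255))[150:300,270:400]); u=u+270;v=v+150
    g=rays(c,np.c_[u,v],0); ax=R.from_euler("xyz",c["orientation"]).as_matrix()[:,2]; e=np.array(c["eye"])
    z=e[2]+(g[:,2]-e[2])*c["z_map"][v,u]/((g-e)@ax)
    k=(z>14)&(z<48); p=rays(c,np.c_[u,v],30)[k][:,:2]-S; n,l=p@N,p@L; out=[]
    for s in(1,-1):
        e1=np.percentile(l*s,99); j=(l*s>e1-40)&(l*s<e1-5)
        out.append((e1*s,(np.percentile(n[j],2)+np.percentile(n[j],98))/2,np.ptp(n[j])))
    t=manip.read_state()["eef_pos"]; tt=t[:2]-S
    print("handles(l,n,width)",np.round(out,1),"n",round((out[0][1]+out[1][1])/2,1),"l",round((out[0][0]+out[1][0])/2,1),"tcp n,l,z",np.round([tt@N,tt@L,t[2]],1))
E
python3 -c "from h import *;track()"
```

```text
handles(l,n,width) [[ 136.1   57.2   22.8]
 [-161.6   57.3   22.1]] n 57.2 l -12.8 tcp n,l,z [ 46.8 -13.5  33.4]
```

Good. Two more strokes, of about 25 mm of roll each.

Request:
arm_command:
  plan:
    - [0.3, 0, 0, -0.002, 0]
    - [0.3, 0, 0, -0.005, 0]
    - [0.3, 0.013, 0, 0, 0]
    - [0.3, 0.011, 0, 0, 0]
    - [0.3, 0, 0, 0.004, 0]
    - [0.3, 0, 0, 0.003, 0]
    - [0.3, 0, 0, 0, 0]
    - [0.3, -0.003, 0, 0, 0]
    - [0.3, -0.006, 0, 0, 0]
    - [0.3, -0.006, 0, 0, 0]
    - [0.3, -0.006, 0, 0, 0]
    - [0.3, -0.006, 0, 0, 0]
    - [0.3, -0.006, 0, 0, 0]
    - [0.3, -0.006, 0, 0, 0]
    - [0.3, -0.006, 0, 0, 0]
    - [0.3, -0.003, 0, 0, 0]
    - [0.3, -0.002, 0, 0, 0]
    - [0.3, 0, 0, 0, 0]

```text
clock: 29.25
eef_pos: [506.5, -1.9, 33.3]
eef_rot: [3.141, -0.002, 0.211]
wrist_force: [-1.7, 1.6, 10.0]
finger_gap: 61.3
finger_force: 5.2
```

```bash
python3 -c "from h import *;track()"
```

```text
handles(l,n,width) [[ 135.5   31.7   23.4]
 [-161.6   31.3   22.9]] n 31.5 l -13.1 tcp n,l,z [ 20.9 -13.4  33.3]
```

Request:
arm_command:
  plan:
    - [0.3, 0, 0, -0.002, 0]
    - [0.3, 0, 0, -0.005, 0]
    - [0.3, 0.012, 0, 0, 0]
    - [0.3, 0.01, 0, 0, 0]
    - [0.3, 0, 0, 0.004, 0]
    - [0.3, 0, 0, 0.003, 0]
    - [0.3, 0, 0, 0, 0]
    - [0.3, -0.003, 0, 0, 0]
    - [0.3, -0.006, 0, 0, 0]
    - [0.3, -0.006, 0, 0, 0]
    - [0.3, -0.006, 0, 0, 0]
    - [0.3, -0.006, 0, 0, 0]
    - [0.3, -0.006, 0, 0, 0]
    - [0.3, -0.006, 0, 0, 0]
    - [0.3, -0.004, 0, 0, 0]
    - [0.3, -0.003, 0, 0, 0]
    - [0.3, 0, 0, 0, 0]

```text
clock: 31.42
eef_pos: [483.0, -6.9, 33.2]
eef_rot: [3.141, -0.001, 0.211]
wrist_force: [-1.0, 2.2, 9.6]
finger_gap: 61.2
finger_force: 5.1
```

```bash
python3 -c "from h import *;track()"
```

```text
handles(l,n,width) [[ 134.9    8.5   23.5]
 [-161.4    8.2   23.4]] n 8.3 l -13.3 tcp n,l,z [ -3.2 -13.4  33.2]
```

Request:
arm_command:
  plan:
    - [0.3, 0, 0, -0.002, 0]
    - [0.3, 0, 0, -0.005, 0]
    - [0.3, 0.008, 0, 0, 0]
    - [0.3, 0.008, 0, 0, 0]
    - [0.3, 0, 0, 0.004, 0]
    - [0.3, 0, 0, 0.003, 0]
    - [0.3, 0, 0, 0, 0]
    - [0.3, -0.003, 0, 0, 0]
    - [0.3, -0.004, 0, 0, 0]
    - [0.3, -0.004, 0, 0, 0]
    - [0.3, -0.003, 0, 0, 0]
    - [0.3, -0.002, 0, 0, 0]
    - [0.3, -0.001, 0, 0, 0]
    - [0.3, 0, 0, 0, 0]
    - [0.3, 0, 0, 0, 0]

```text
clock: 33.35
eef_pos: [482.8, -7.0, 33.7]
eef_rot: [3.141, -0.003, 0.211]
wrist_force: [-1.2, 2.7, 16.0]
finger_gap: 61.0
finger_force: 7.7
```

```bash
python3 -c "from h import *;track()"
```

```text
handles(l,n,width) [[ 1.356e+02  1.000e-01  2.350e+01]
 [-1.603e+02 -3.000e-01  3.230e+01]] n -0.1 l -12.3 tcp n,l,z [ -3.5 -13.4  33.7]
```

The pin is on the middle line. I'll release straight up, slowly at first, and retreat high.

Request:
arm_command:
  plan:
    - [0.3, 0, 0, -0.001, 0]
    - [0.3, 0, 0, -0.001, 0]
    - [0.3, 0, 0, -0.002, 0]
    - [0.3, 0, 0, -0.01, 0]
    - [0.3, 0, 0, -0.03, 0]
    - [0.3, 0, 0, -0.04, 0]
    - [0.3, 0, 0, -0.04, 0]
    - [0.3, -0.03, 0, -0.02, 0]
    - [0.3, -0.04, 0, 0, 0]
    - [0.3, -0.04, 0, 0, 0]
    - [0.3, -0.02, 0, 0, 0]
    - [0.3, 0, 0, 0, 0]

```text
clock: 34.9
eef_pos: [354.2, -34.5, 177.3]
eef_rot: [3.141, -0.001, 0.21]
wrist_force: [0.9, 0.5, 0.5]
finger_gap: 60.6
finger_force: 0.0
```

```bash
python3 -c "
from h import *;track();track()
c=eyes.camera('top');cv2.imwrite('pics/end.png',c['img'])"
```

```text
handles(l,n,width) [[ 134.6   -0.6   23.5]
 [-159.7   -0.6   23.4]] n -0.6 l -12.6 tcp n,l,z [-134.3  -13.4  177.2]
handles(l,n,width) [[ 134.6   -0.6   23.5]
 [-159.7   -0.6   23.4]] n -0.6 l -12.6 tcp n,l,z [-134.   -13.3  177. ]
```

View pics/end.png

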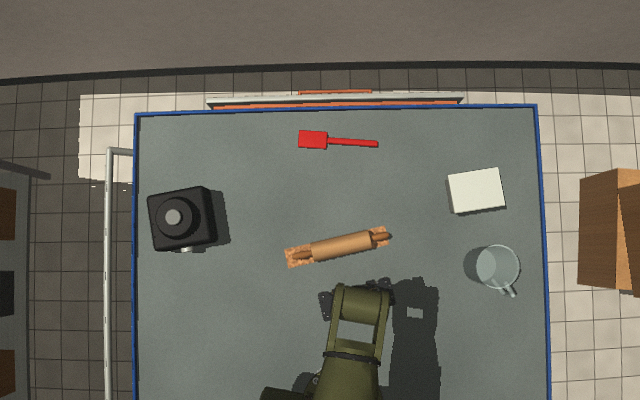

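The pin lies at rest along the cork strip, centred at about (338,246). The arm is clear and the other things are where they were.

```bash
python3 -c "from cell import ticket;print(ticket.sign_off())"
```

```text
the job is handed in; nothing more can be done
None
```

I rolled the pin onto the cork strip from on top, released it at rest about 0.6 mm off the middle line and 13 mm off centre along its length, and handed the job in; no verdict came back, and since the TCP reading was about 26 mm too low, I set the finger height by touch.

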